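# Load a vial rack into the sampler's free lane

### The arm

A 7-joint arm with a two-finger parallel gripper is mounted at the origin on the work surface. World frame = base frame: x ahead of the robot, y to its left, z up, the work surface at z = 0. Lengths are in mm, angles in rad, forces in N, time in s.
With the tool pointing down it reaches from about 425 to 875 mm from the base axis. Payload 4.7 kg.
Tool frame: the origin (TCP) lies midway between the tips of the shut fingers; the grasp point (between the pads) lies 19 mm behind it; z points along the fingers, y is the direction in which the jaws open and shut (so a half turn about z gives the same grasp; the last joint's range is limited). The gripper opens to 85 mm and grips with 20 to 120 N. Pads are 22 mm wide; open, the fingers measure 114 mm over their backs; the gripper's body (76 mm by 85 mm) begins 54 mm behind the grasp point. The pads swing forward as they close: fully open they stand 13 mm farther back than shut.
Start: joints at [1.336, 0.321, -0.07, 1.45, 0.023, 1.371, -0.057], TCP at [160.035, -630.013, 208.649] pointing down, gripper open.
Joint ranges: [-2.86, 2.86], [-0.3, 2.09], [-1.38, 1.24], [0.06, 2.45], [-1.56, 4.7], [0.09, 2.05], [-2.69, 2.69]. Speed limits (rad/s): [2.57, 2.57, 3.14, 3.14, 3.14, 3.14, 3.14].

### API

Orientations are given as a rotation vector (axis times angle).
In Python, from bench import manip, snapshot gives the robot as it stands. The module is installed in compiled form; this text tells all that it offers.
- The arm moves only by the shell command python3 -m pendant 'ROWS' [FORCE]. ROWS is JSON, a list that holds one entry, the list of rows, each a list of 5 numbers: the finger opening in mm, from 0 to 85.4, then the shift along the tool's x, y, z scaled (see below), then the turn about the tool's z scaled (see below). In form: [[[jaw, x, y, z, roll], ...]]. A call has 1 to 10 rows; each row is the pose to reach, as a shift and turn from the pose commanded when the call began, along the tool's axes at that moment; what a row does not reach only later rows make up. The controller multiplies each number of a shift by 500 mm and each number of a turn by 90 degrees. A row lasts 1/8 s, in which the tool goes at most 62.5 mm and 10.7 degrees, less where a joint would pass 70% of its speed; a pose out of reach is approached as far as the arm can. A call with a number of a shift or a turn outside -1 to 1 is refused whole. A call with a gripper value outside its range is refused whole. The fingers move at their own pace and stop on an object; FORCE is the grip in N (left out, the last holds). Time passes only in rows, so rows that repeat a pose let the fingers close. It gives the time, the measured TCP pose, the force and the opening at its end, in the units of the state.
- manip.state(): the state, without advancing time (a new reading comes with each control period).
- snapshot(name): name is "side" or "top"; returns a dict with "frame" (384x512x3 uint8, red, green, blue), "fx", "fy", "cx", "cy" (pixels), "k1" (the pictures are not rectified: a ray, as slopes to the right and down, at radius r is drawn at 1 + k1 r^2 times it, then the intrinsics apply), "T" (4x4, takes a point from camera to world coordinates). Camera axes: x right, y down, z forward; pixel columns grow to the right and rows downward; lengths in mm; the calibration is good to about 2 mm. A picture is of the moment at which its call begins. There is no depth.
- manip.hand_in(): hands the job in, once; it reports no verdict.
The state is a dict: "clock": time; "q": joint angles; "joint_velocities": joint speeds; "joint_efforts": joint torques, N m; "ee_pos": TCP position; "orientation": TCP orientation; "wrist_force": force on the tool from outside, world axes, zero at the start; "ft_torque": the same for the moment, N m; "opening": opening from 0.0 (shut) to 1.0 (fully open).
Only numpy, scipy, OpenCV 4.12 (cv2) and the standard library are available. Lean on these libraries where they do the work, as an engineer would, in place of code of your own. Each camera call takes 0.05 s, during which the arm holds its last target.

### The job

Load the vial rack that stands loose at the left end of the rack sampler: push it with your fingertips down the middle of the free lane until it is fully home against the rubber end stop, without letting it rub on either guide rail. Only push on the rack's outer sides, never grip or lift it. Once it is home, press the round start key right down and let it go, leaving the loaded rack and the glassware where they stand.

Things in the scene. Friction and masses are not known exactly. Their poses are not given: they have to be found in the camera images.
- rack: The vial rack to load: white plastic block 90 mm wide (x), 110 mm long (y), 55 mm tall, flat upright sides, 12 capped vials fixed in its top (caps to 69 mm). Loose, 0.3 to 0.6 kg, dry friction on the plate. Origin: centre of its underside; z up. Starts on the plate before the mouth of the free lane, up to 13 degrees askew and 12 mm off the lane's centre line.
- lane: The free (empty) lane, either of the two. Origin on the plate's surface, on the lane's centre line; x across, y along, z up; the rack travels towards -y. 106 mm wide between the rails (8 mm clear each side of the rack). Mouth at y = +15 mm; rubber end stop's face at y = -210 mm, so home is the rack's origin at x = 0, y = -155 mm, axes parallel. The plate is flat from the mouth to y = +240 mm.
- rail_near: Guide rail on the -x side (robot's side) of the free lane: aluminium bar 6 mm thick, 18 mm high, 228 mm long; origin in the middle of its length on the deck plate, on the rail's centre plane. Not to be touched by the rack.
- rail_far: The same guide rail on the +x side of the free lane.
- start_key (a joint): Travel of the start key: 0 up, 0.006 m fully down; spring key that needs about 5 N to go fully down and comes up by itself. It counts as pressed beyond 0.004 m.
- start_key_top (a point): Centre of the top face of the start key, the only key: white, round, 32 mm across, in a black collar 48 mm across, on the flat top of the low grey transfer head beyond the end stops. 78 mm above the bench, 18 mm above the head's top; pressed straight down. The white cabinet, 230 mm tall, rises 125 mm farther along the deck's -y.
- deck: The sampler, fixed, elsewhere in each run: dark steel plate 270 mm (x) by 460 mm (y from -220 to +240 mm), its top 8 mm above the bench; two parallel lanes at x = -62 and +62 mm, along its y. Grey transfer head, 60 mm tall, at y = -215 to -405 mm; white cabinet, 230 mm tall, at y = -400 to -600 mm. Origin at bench level.
- rack_full: An identical vial rack, already home in the other lane: loose bystander, to be left there. Origin: centre of its underside.
- sample_jar: Small amber jar, 32 mm diameter, 55 mm tall, standing on the deck plate just in front of the other lane's mouth: bystander. Origin: centre of its underside (likewise for those below).
- flask_cork: Conical glass flask with a cork, 68 mm diameter, 137 mm tall, beyond the deck: bystander.
- flask_rubber: Conical glass flask with a dark rubber stopper, 68 mm diameter, 137 mm tall, beyond the deck: bystander.
- powder_jar: White plastic jar with a screw cap, 84 mm diameter, 130 mm tall, left of the deck: bystander.
- beaker: Open glass beaker, 68 mm diameter, 90 mm tall, left of the deck: bystander.
- spatula: Steel spatula, 172 mm long, 5 mm thick, lying flat on the bench left of the deck: bystander.

How it is judged (in metres and radians):
On the way, in this order (a step that is already met when the one before it is completed fails the run):
1. the rack is home in the free lane, against the end stop (y of rack in the frame of lane below -0.15 m and x of rack in the frame of lane between -0.009 and 0.009 m and angle between the x axis of rack and the x axis of lane, either way round below 0.1 rad), for 0.2 s.
2. the start key is pressed right down (value of joint start_key above 0.004 m).
At the end, for the whole second after the job is handed in: The rack rests level in the free lane, at most 5 mm short of the stop, within 9 mm of the centre line and 0.1 rad of parallel; the start key was then pressed (over 4 mm) and is up again; the loaded rack moved less than 10 mm, the bystanders less than 30 mm (all of step 1 and height (world z) of rack below 0.014 m and angle between rack's own z axis and vertical below 0.06 rad and linear speed of rack below 0.01 m/s and value of joint start_key below 0.0015 m and distance of rack_full from where it was at the start of the episode below 0.01 m and distance of each of flask_cork, flask_rubber, powder_jar, beaker, sample_jar, spatula from where it was at the start of the episode below 0.03 m); the robot touches nothing.
It fails at once if the rack touched a guide rail (contact force between rack and rail_near above 0.3 N or contact force between rack and rail_far above 0.3 N).
It fails at once if the rack was lifted or tipped (12 mm, 0.2 rad) (height (world z) of rack above 0.02 m or angle between rack's own z axis and vertical above 0.2 rad).
It fails at once if the rack was gripped or moved from above instead of pushed at its sides (contact force between the fingers and rack above 0.5 N and x of the grasp point in the frame of rack between -0.035 and 0.035 m and y of the grasp point in the frame of rack between -0.045 and 0.045 m).
It fails at once if the start key was pressed before the rack was home (value of joint start_key above 0.003 m and y of rack in the frame of lane above -0.147 m).
It fails at once if the loaded rack was shifted by more than 10 mm, or a bystander by more than 30 mm or tipped (distance of rack_full from where it was at the start of the episode above 0.01 m or distance of any of flask_cork, flask_rubber, powder_jar, beaker, sample_jar, spatula from where it was at the start of the episode above 0.03 m or angle between any of flask_cork, flask_rubber, powder_jar, beaker, sample_jar's own z axis and vertical above 0.3 rad).
It also fails if it takes over 72 s, if anything falls off the work surface, if the arm or the gripper's body presses on something with over 40 N, if the wrist force passes 120 N, or if a joint passes its speed limit or range.

## Working session

There is one attempt and no reset: what is moved stays moved. The work goes in short steps, Python scripts to look and compute and a shell command to move; the robot and the scene stay as the last step left them, time stands still between calls to the robot, and variables do not carry over. Pictures are saved under pics/ and viewed, and the job is handed in when it is done.

```bash
mkdir -p pics
python3 - <<'E'
from bench import manip, snapshot
import cv2
s=manip.state(); print({k:s[k] for k in ('clock','ee_pos','orientation','opening','wrist_force')})
for n in('side','top'):
    d=snapshot(n); cv2.imwrite(f'pics/{n}0.png',d['frame'][:,:,::-1]); print(n,{k:d[k] for k in d if k!='frame'})
    import pickle; pickle.dump(d,open(f'{n}0.pkl','wb'))
E
```

```text
{'clock': 0.0, 'ee_pos': array([ 159.90434898, -629.42404228,  207.53414646]), 'orientation': array([-3.11545029e+00, -3.89638045e-01,  4.50066998e-04]), 'opening': 0.9993964260114182, 'wrist_force': array([-0.28022738, -0.03484031, -0.91906585])}
side {'fx': 356.91731063026316, 'fy': 356.91731063026316, 'cx': 250.24797372173876, 'cy': 192.2569540850851, 'k1': -0.023846181750715394, 'T': array([[-8.23218402e-01, -3.48024007e-01,  4.48542923e-01,
         1.89800459e+02],
       [-5.67666371e-01,  4.93257461e-01, -6.59129706e-01,
         6.01440834e+02],
       [ 8.14581811e-03, -7.97230436e-01, -6.03620144e-01,
         5.66087466e+02],
       [ 0.00000000e+00,  0.00000000e+00,  0.00000000e+00,
         1.00000000e+00]])}
top {'fx': 361.2451086288919, 'fy': 361.2451086288919, 'cx': 255.98507597643842, 'cy': 182.20207515315303, 'k1': -0.008540403729575456, 'T': array([[-2.98699018e-02, -9.98209779e-01,  5.18172327e-02,
         5.19354319e+02],
       [-9.99256697e-01,  3.10847273e-02,  2.27989659e-02,
         5.30346211e+01],
       [-2.43688752e-02, -5.10977139e-02, -9.98396305e-01,
         9.75834686e+02],
       [ 0.00000000e+00,  0.00000000e+00,  0.00000000e+00,
         1.00000000e+00]])}
```

View pics/top0.png

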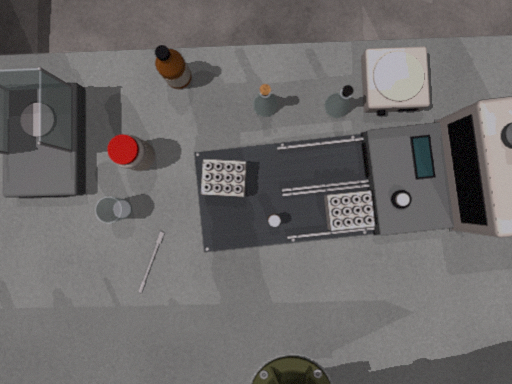

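View pics/side0.png

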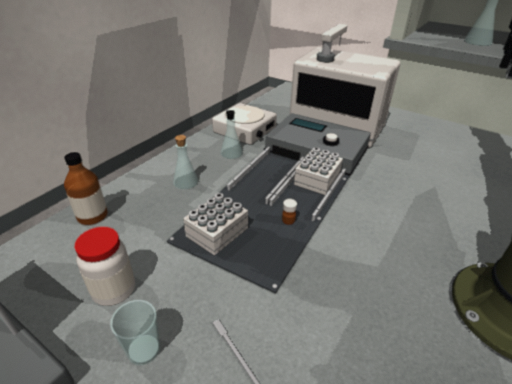

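Run:
```python
import pickle,cv2
for n,(x0,y0,w,h),s in(('top',(190,120,260,135),3),('side',(160,80,220,220),2.7)):
    f=pickle.load(open(n+'0.pkl','rb'))['frame'][:,:,::-1]
    cv2.imwrite(f'pics/{n}0z.png',cv2.resize(f[y0:y0+h,x0:x0+w],None,fx=s,fy=s,interpolation=cv2.INTER_CUBIC))
```

```text
(no output)
```

View pics/top0z.png

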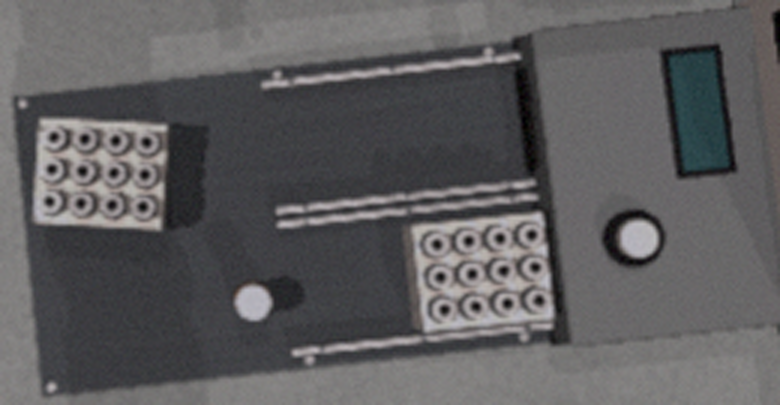

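View pics/side0z.png

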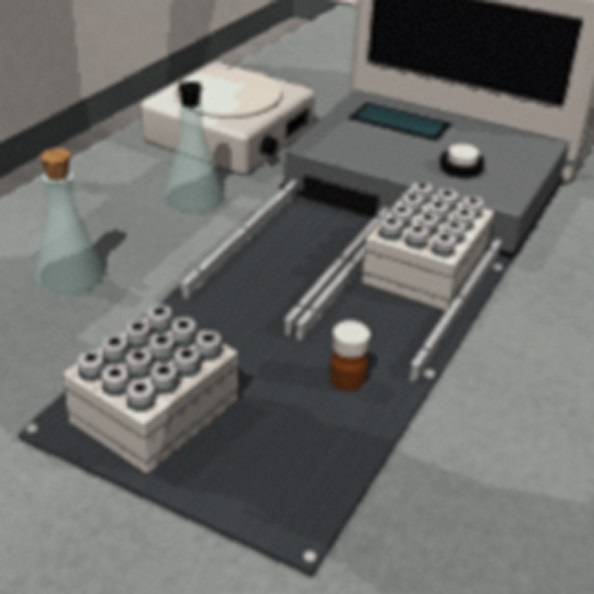

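```bash
cat > h.py <<'E'
import numpy as np,cv2
def ray(d,uv,z):
    K=np.array([[d['fx'],0,d['cx']],[0,d['fy'],d['cy']],[0,0,1.]])
    p=cv2.undistortPoints(np.float64(uv).reshape(-1,1,2),K,np.array([d['k1'],0,0,0.])).reshape(-1,2)
    T=d['T'];v=np.c_[p,np.ones(len(p))]@T[:3,:3].T;o=T[:3,3]
    return (o+v*((z-o[2])/v[:,2])[:,None])[:,:2]
def comps(d,thr=105,roi=(195,130,372,250),amin=15):
    f=d['frame'];m=(f.min(2)>thr).astype(np.uint8)
    k=np.zeros_like(m);x0,y0,x1,y1=roi;k[y0:y1,x0:x1]=m[y0:y1,x0:x1]
    n,l,s,c=cv2.connectedComponentsWithStats(k)
    return [(l==i,s[i],c[i]) for i in range(1,n) if s[i,4]>=amin]
E
python3 - <<'E'
import pickle,cv2,numpy as np
from h import *
d=pickle.load(open('top0.pkl','rb'))
for thr in(110,130,150):
  print(thr)
  for m,s,c in comps(d,thr,(195,120,520,250)):
    ys,xs=np.nonzero(m);r=cv2.minAreaRect(np.float32(np.c_[xs,ys]))
    print(s,c.round(1),np.round(r[0],1),np.round(r[1],1),round(r[2],1))
E
```

```text
110
[ 195  120  239   31 3663] [274.5 131. ] [314. 135.] [ 30. 238.] 90.0
[ 251  120  261  130 5845] [445.8 211.9] [381.  184.5] [129. 260.] 90.0
[277 136  86  14 213] [319.6 143. ] [319.4 142.1] [ 4.7 85.6] 83.6
[ 201  159   45   38 1143] [221.8 177.4] [222.9 177.2] [43.5 35.6] 3.1
[195 174   8  76 335] [197.2 221.8] [198.5 211.5] [75.  7.] 90.0
[282 180  86  12 184] [323.9 185.4] [324.5 185.2] [ 2.6 85.7] 83.7
[327 185  42   6  82] [347.2 187.5] [347.5 187.5] [ 2.  41.3] 83.9
[282 190  44   6 100] [302.9 192.3] [303.5 192.1] [ 2.7 43.3] 83.7
[ 287  191   88   51 1505] [347.1 213.7] [329.1 215.6] [42.5 88.3] 83.7
[397 193  13  13 129] [402.6 199. ] [403. 199.] [12. 12.] 0.0
[268 215  13  12 116] [273.9 220.5] [274.  220.5] [11.6 11.2] 63.4
130
[ 481  120   31  117 2402] [498.9 174.1] [496. 178.] [116.  30.] 90.0
[321 136  42   8  82] [342.7 140.5] [341.4 139.5] [ 4.5 41.3] 83.7
[288 143  32   5  58] [303.4 145.1] [303.5 145.1] [ 1.7 31.3] 83.7
[277 144   9   5  21] [281.3 147. ] [281. 146.] [4. 8.] 90.0
[201 160  45  36 862] [221.1 177.6] [222.8 177.5] [42.8 34.7] 2.9
[326 182  33  
[... 1414 characters left out ...]
 191.7] [308.5 191.8] [ 1.5 31.1] 83.7
[328 191  44  18 225] [351.  198.2] [349.5 200. ] [14.1 42.4] 84.0
[397 194  12  11 110] [402.6 199.1] [402.5 199. ] [10. 11.] 90.0
[343 197  10  10  38] [347.6 202.3] [347.  202.2] [11.9  6.4] 56.3
[329 202  45  28 233] [347.5 222.1] [350.9 214.1] [27.5 43. ] 85.6
[365 206   8  11  36] [369.2 210.9] [369.5 210.5] [11.3  5.7] 45.0
[333 209  13  10  46] [338.7 214.4] [338.5 214. ] [12.   6.4] 45.0
[344 208  12  10  42] [349.2 213.3] [349.  212.5] [12.   6.4] 45.0
[354 210  12   7  33] [360.2 213.6] [359.  212.7] [11.4  4.4] 33.7
[269 216  11  11  97] [274.  220.6] [274. 221.] [10. 10.] 90.0
[299 234  21   3  25] [308.9 234.8] [309. 235.] [ 1.5 20.1] 83.7
```

```bash
cat >> h.py <<'E'
def railfit(d):
    g=d['frame'].astype(float).mean(2); out=[]
    # initial lines in px (x0,y0,x1,y1), slope ~ -0.11
    for x0,y0,x1,y1 in((280,146.8,360,138.3),(285,189.6,326,185),(285,194.2,326,189.8),(290,238.8,325,234.8)) :
        pts=[]
        for x in range(x0,x1+1):
            yc=y0+(y1-y0)*(x-x0)/(x1-x0)
            r=np.arange(int(round(yc))-2,int(round(yc))+3)
            w=np.clip(g[r,x]-80,0,None)
            if w.max()>20: pts.append((x,(w*r).sum()/w.sum()))
        P=ray(d,pts,26.)
        vx,vy,cx,cy=cv2.fitLine(np.float32(P),cv2.DIST_HUBER,0,0.01,0.01).ravel()
        if vy<0:vx,vy=-vx,-vy
        out.append((np.degrees(np.arctan2(vy,vx))-90,cx,cy,P))
    return out
E
python3 - <<'E'
import pickle
from h import *
d=pickle.load(open('top0.pkl','rb'))
R=railfit(d)
for r in R: print([round(float(v),2) for v in r[:3]],len(r[3]))
th=np.radians(np.median([r[0] for r in R])); ex=np.array([np.cos(th),np.sin(th)]);ey=np.array([-ex[1],ex[0]])
print('offsets',[round(float(np.median(r[3]@ex)),2) for r in R],'th',np.degrees(th))
# rail ends, plate corners
for n,uv,z in(('far rail end',(277,147.2),26),('mid',(281.8,190),26),('mid2',(281.8,194.5),26),('near',(287.5,238.8),26),('plate TL',(195.3,151.7),8),('plate BL',(205.3,251),8),('jarcap',(274,220.5),63),('key',(402.5,199.3),78)):
    P=ray(d,[uv],z)[0];print(n,P.round(1),'along',(P@ey).round(1),'across',(P@ex).round(1))
for m,s,c in comps(d,120):
    if s[4]>600:
        ys,xs=np.nonzero(m);h=cv2.convexHull(np.int32(np.c_[xs,ys]));print(h.reshape(-1,2).tolist())
E
```

```text
[4.48, 666.61, -95.45] 81
[4.26, 551.24, -56.3] 42
[4.48, 539.21, -57.68] 41
[5.24, 427.27, -69.17] 36
offsets [657.04, 545.09, 533.06, 420.38] th 4.480118
far rail end [659.5  16.4] along -35.1 across 658.8
mid [546.    7.6] along -35.1 across 545.0
mid2 [534.2   8. ] along -33.8 across 533.2
near [418.4  -3. ] along -35.7 across 416.9
plate TL [657.3 236.9] along 184.8 across 673.8
plate BL [390.1 215.8] along 184.7 across 405.8
jarcap [468.9  31.5] along -5.3 across 470.0
key [ 512.6 -285.9] along -325.1 across 488.7
[[333, 131], [330, 132], [267, 142], [255, 143], [241, 144], [240, 143], [240, 132], [261, 130], [333, 130]]
[[245, 163], [244, 185], [243, 195], [242, 196], [203, 194], [201, 192], [201, 184], [202, 167], [203, 160], [204, 159], [240, 161], [245, 162]]
[[371, 226], [364, 227], [333, 230], [331, 230], [330, 225], [328, 207], [327, 197], [327, 196], [328, 195], [336, 194], [366, 191], [370, 191], [371, 201]]
[[371, 249], [259, 249], [259, 248], [262, 247], [274, 245], [283, 244], [369, 235], [371, 236]]
```

```bash
cat >> h.py <<'E'
TH=np.radians(4.5);EX=np.array([np.cos(TH),np.sin(TH)]);EY=np.array([-EX[1],EX[0]])
O=601.07*EX-51.*EY   # lane origin world
def lane(P): P=np.atleast_2d(P)-O; return np.c_[P@EX,P@EY]
def world(L): L=np.atleast_2d(L); return O+L[:,:1]*EX+L[:,1:]*EY
def rackcorners(d,uv,z=63.):
    W=ray(d,uv,z); L=lane(W); r=cv2.minAreaRect(np.float32(L)); c=L.mean(0)
    # edges order TL,TR,BR,BL in image: TL->TR runs along -y
    e=lambda a,b:np.degrees(np.arctan2((L[a]-L[b])[1],(L[a]-L[b])[0]))
    print('lane corners',L.round(1).tolist()); print('centre',c.round(1),'len',[round(float(np.linalg.norm(L[a]-L[b])),1) for a,b in((0,1),(1,2),(2,3),(3,0))],
      'long-edge angle-90',round(e(0,1)-90,1),round(e(3,2)-90,1),'short',round(e(0,3),1),round(e(1,2),1))
E
python3 - <<'E'
import pickle
from h import *
d=pickle.load(open('top0.pkl','rb'))
rackcorners(d,[(203.3,159.3),(246,161.3),(245,196.7),(201.7,195)])
f=d['frame'][150:205,192:256,::-1]
cv2.imwrite('pics/rack0.png',cv2.resize(f,None,fx=11,fy=11,interpolation=cv2.INTER_CUBIC))
d=pickle.load(open('side0.pkl','rb'))
print(ray(d,[(331,136),],78),[lane(w) for w in ray(d,[(331,136)],78)])
E
```

```text
lane corners [[42.5, 207.4], [25.3, 99.7], [-63.7, 111.8], [-47.5, 220.6]]
centre [-10.8 159.8] len [109.1, 89.9, 110.0, 91.0] long-edge angle-90 -9.1 -8.5 short -8.3 -7.7
[[ 514.83235142 -286.44082589]] [array([[-110.29859308, -274.95110517]])]
```

View pics/rack0.png

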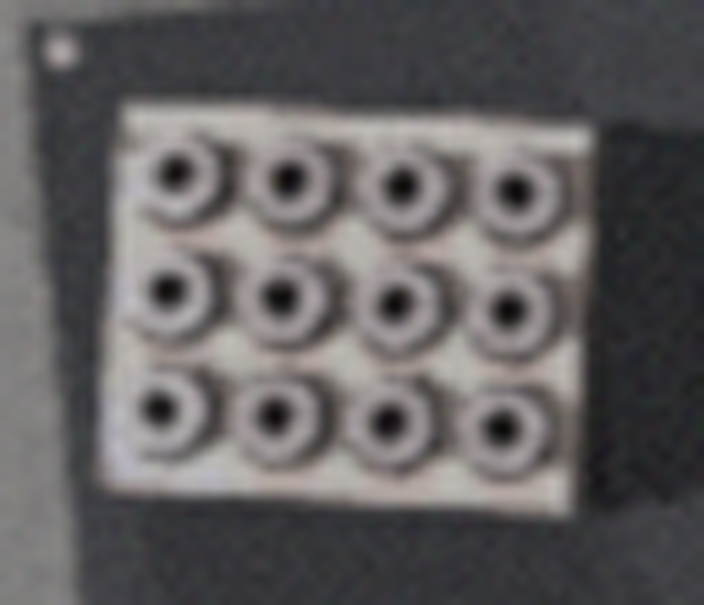

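```bash
cat >> h.py <<'E'
from scipy.spatial.transform import Rotation as Ro
def plan(s,targets):
    """targets: list of (lane x, lane y, z, world angle of tool x deg) -> numbers for rows"""
    R=Ro.from_rotvec(s['orientation']).as_matrix();a0=np.degrees(np.arctan2(R[1,0],R[0,0]))
    print('t',round(s['clock'],2),'tcp lane',lane(s['ee_pos'][:2]).round(1)[0],'world',s['ee_pos'].round(1),'a',round(a0,1),'F',np.round(s['wrist_force'],1),'open',round(s['opening']*85,1),'q',np.round(s['q'],2),'tilt',round(float(np.degrees(np.arccos(-R[2,2]))),2))
    for t in targets:
        w=np.r_[world(t[:2])[0],t[2]];dd=R.T@(w-s['ee_pos'])
        da=(t[3]-a0+180)%360-180
        print(t,'->',np.round(dd/500,4),'roll',round(-da/90,4),' world',w.round(0))
E
python3 - <<'E'
from h import *
from bench import manip
s=manip.state()
P=[lane(p)[0] for p in((230,-500),(300,-375),(430,-215),(490,0))]
plan(s,[(*p,215,4.5) for p in P]+[(-85,160,215,4.5),(-85,160,26,4.5)])
E
```

```text
t 0.1 tcp lane [-491.1 -589.1] world [ 159.9 -629.5  207.6] a 14.3 F [ 0.2 -0.1  0.1] open 84.9 q [ 1.34  0.32 -0.07  1.45  0.02  1.37 -0.06] tilt 0.1
(np.float64(-411.0085611053031), np.float64(-465.50425888396836), 215, 4.5) -> [ 0.1997 -0.2165 -0.0144] roll 0.1084  world [ 230. -500.  215.]
(np.float64(-331.41696077800356), np.float64(-346.38172886827647), 215, 4.5) -> [ 0.3969 -0.4243 -0.014 ] roll 0.1084  world [ 300. -375.  215.]
(np.float64(-189.26425207624172), np.float64(-197.07463791559587), 215, 4.5) -> [ 0.7277 -0.6704 -0.0136] roll 0.1084  world [ 430. -215.  215.]
(np.float64(-112.58050647076736), np.float64(12.555043093355977), 215, 4.5) -> [ 0.9499 -1.0576 -0.013 ] roll 0.1084  world [490.   0. 215.]
(-85, 160, 215, 4.5) -> [ 1.0543 -1.3389 -0.0125] roll 0.1084  world [506. 149. 215.]
(-85, 160, 26, 4.5) -> [ 1.0543 -1.3383  0.3655] roll 0.1084  world [506. 149.  26.]
```

```bash
python3 -m pendant '[[[60,0.07,-0.07,-0.02,0],[60,0.14,-0.145,-0.02,0.03],[60,0.2,-0.22,-0.02,0.06],[60,0.27,-0.29,-0.02,0.1],[60,0.34,-0.36,-0.02,0.108],[60,0.4,-0.43,-0.02,0.108],[60,0.48,-0.49,-0.02,0.108],[60,0.56,-0.55,-0.02,0.108],[60,0.65,-0.61,-0.02,0.108],[60,0.73,-0.67,-0.02,0.108]]]'
python3 - <<'E'
from h import *
from bench import manip
s=manip.state()
plan(s,[(*lane((490,0))[0],215,4.5),(-85,160,215,4.5),(-85,160,26,4.5)])
E
```

```text
clock: 1.35
ee_pos: [432.1, -213.8, 218.4]
orientation: [3.139, 0.125, -0.0]
wrist_force: [1.1, -1.0, -0.6]
opening: 0.7
t 1.35 tcp lane [-187. -196.] world [ 432.1 -213.8  218.4] a 4.6 F [ 1.1 -1.  -0.6] open 59.5 q [ 0.9  -0.03 -0.48  1.82 -0.01  1.34 -1.07] tilt 0.01
(np.float64(-112.58050647076736), np.float64(12.555043093355977), 215, 4.5) -> [ 0.1493 -0.417   0.0068] roll 0.0006  world [490.   0. 215.]
(-85, 160, 215, 4.5) -> [ 0.2047 -0.7119  0.0067] roll 0.0006  world [506. 149. 215.]
(-85, 160, 26, 4.5) -> [ 0.2048 -0.7119  0.3847] roll 0.0006  world [506. 149.  26.]
```

```bash
python3 -m pendant '[[[60,0.04,-0.1,0,0],[60,0.08,-0.21,0,0],[60,0.115,-0.315,0,0],[60,0.15,-0.42,0,0],[60,0.17,-0.52,0,0],[60,0.19,-0.62,0,0],[60,0.205,-0.712,0.04,0],[60,0.205,-0.712,0.15,0],[60,0.205,-0.712,0.26,0],[60,0.205,-0.712,0.26,0]]]'
python3 - <<'E'
from h import *
from bench import manip,snapshot
s=manip.state()
plan(s,[(-85,160,26,4.5),(-60,160,26,4.5)])
d=snapshot('top');cv2.imwrite('pics/t1.png',d['frame'][:,:,::-1])
E
```

```text
clock: 2.6
ee_pos: [501.4, 146.5, 84.8]
orientation: [3.138, 0.126, -0.015]
wrist_force: [-0.7, -0.1, 0.2]
opening: 0.705
t 2.6 tcp lane [-89.7 157.7] world [501.4 146.5  84.8] a 4.6 F [-0.7 -0.1  0.2] open 59.9 q [ 0.43  0.25 -0.85  1.88  0.21  1.11 -1.99] tilt 0.54
(-85, 160, 26, 4.5) -> [ 0.0105 -0.0045  0.1174] roll 0.0009  world [506. 149.  26.]
(-60, 160, 26, 4.5) -> [ 0.0605 -0.0045  0.117 ] roll 0.0009  world [531. 151.  26.]
```

View pics/t1.png

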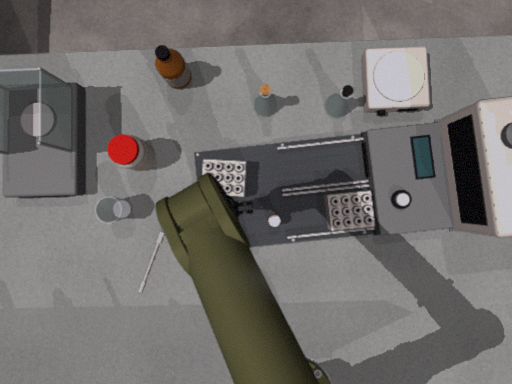

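```bash
python3 -m pendant '[[[60,0.003,-0.004,0.04,0],[60,0.005,-0.0045,0.08,0],[60,0.005,-0.0045,0.117,0],[60,0.005,-0.0045,0.117,0]]]'
python3 - <<'E'
from h import *
from bench import manip,snapshot
s=manip.state()
plan(s,[(-75,160,26,4.5),(-56,160,26,4.5)])
d=snapshot('side');cv2.imwrite('pics/s1.png',cv2.resize(d['frame'][150:330,140:360,::-1],None,fx=3,fy=3))
E
```

```text
clock: 3.15
ee_pos: [506.2, 149.5, 28.3]
orientation: [3.139, 0.124, -0.006]
wrist_force: [0.6, 0.0, -0.2]
opening: 0.7
t 3.15 tcp lane [-84.7 160.4] world [506.2 149.5  28.3] a 4.5 F [ 0.6  0.  -0.2] open 59.5 q [ 0.39  0.34 -0.82  1.92  0.29  1.   -2.06] tilt 0.2
(-75, 160, 26, 4.5) -> [0.0195 0.0008 0.0045] roll 0.0005  world [516. 150.  26.]
(-56, 160, 26, 4.5) -> [0.0575 0.0008 0.0044] roll 0.0005  world [535. 151.  26.]
```

View pics/s1.png

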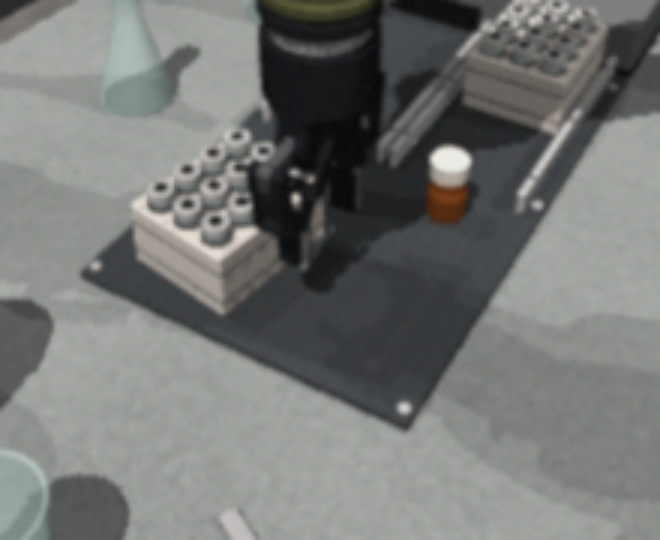

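```bash
python3 -m pendant '[[[60,0.01,0.001,0.002,0],[60,0.02,0.001,0.002,0],[60,0.027,0.001,0.002,0],[60,0.034,0.001,0.002,0],[60,0.04,0.001,0.002,0],[60,0.046,0.001,0.002,0],[60,0.051,0.001,0.002,0],[60,0.053,0.001,0.002,0],[60,0.053,0.001,0.002,0]]]'
python3 - <<'E'
from h import *
from bench import manip,snapshot
s=manip.state()
plan(s,[(-56,160,26,4.5)])
d=snapshot('side');cv2.imwrite('pics/s2.png',cv2.resize(d['frame'][150:330,140:360,::-1],None,fx=3,fy=3))
d=snapshot('top');cv2.imwrite('pics/t2.png',cv2.resize(d['frame'][140:215,190:290,::-1],None,fx=8,fy=8,interpolation=cv2.INTER_CUBIC))
E
```

```text
clock: 4.32
ee_pos: [534.2, 151.7, 29.1]
orientation: [-3.139, -0.124, -0.0]
wrist_force: [-0.7, -0.5, -0.8]
opening: 0.701
t 4.33 tcp lane [-56.6 160.3] world [534.2 151.7  29.1] a 4.5 F [-0.7 -0.5 -0.8] open 59.6 q [ 0.36  0.39 -0.8   1.86  0.33  1.02 -2.07] tilt 0.02
(-56, 160, 26, 4.5) -> [0.0011 0.0006 0.0061] roll 0.0004  world [535. 151.  26.]
```

View pics/s2.png

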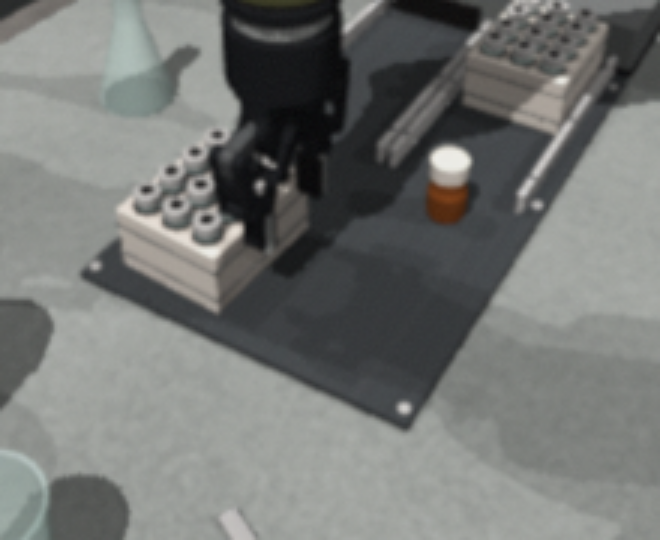

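View pics/t2.png

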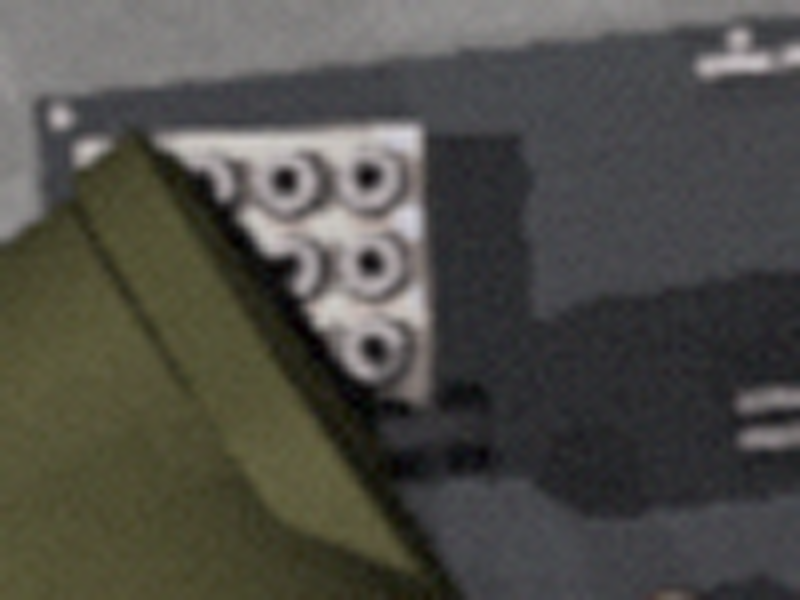

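Run:
```python
from h import *
import pickle
d=pickle.load(open('top0.pkl','rb'))
f=lambda p:((p[0]+.5)/8-.5+190,(p[1]+.5)/8-.5+140)
print(lane(ray(d,[f((75,138)),f((422,124)),f((433,400))],63)).round(1))
```

```text
[[ 50.1 217.8]
 [ 42.2 107.3]
 [-45.4 113.1]]
```

```bash
python3 -m pendant '[[[50,-0.03,0,0,0],[50,-0.05,0,0,0],[50,-0.05,0,-0.1,0],[50,-0.05,-0.03,-0.2,-0.1],[50,-0.02,-0.1,-0.2,-0.22],[50,0.04,-0.18,-0.2,-0.33],[50,0.115,-0.19,-0.2,-0.45],[50,0.115,-0.19,-0.2,-0.56],[50,0.115,-0.19,-0.2,-0.67],[50,0.115,-0.19,-0.2,-0.78]]]'
python3 -m pendant '[[[50,0,0,0,-0.11],[50,0,0,0,-0.22]]]'
python3 - <<'E'
from h import *
from bench import manip,snapshot
s=manip.state()
plan(s,[(0,252,130,94.5),(0,252,27,94.5)])
d=snapshot('side');cv2.imwrite('pics/s3.png',d['frame'][:,:,::-1])
d=snapshot('top');cv2.imwrite('pics/t3.png',cv2.resize(d['frame'][140:215,190:290,::-1],None,fx=8,fy=8,interpolation=cv2.INTER_CUBIC))
E
```

```text
clock: 5.68
ee_pos: [583.2, 251.0, 129.1]
orientation: [2.49, 1.915, -0.0]
wrist_force: [-0.4, -0.9, 1.2]
opening: 0.585
clock: 5.92
ee_pos: [583.3, 250.8, 129.2]
orientation: [2.124, 2.314, -0.0]
wrist_force: [0.6, -0.4, -0.6]
opening: 0.581
t 5.92 tcp lane [1.000e-01 2.552e+02] world [583.3 250.8 129.2] a 94.9 F [ 0.6 -0.4 -0.6] open 49.4 q [ 0.36  0.59 -1.12  1.56  0.54  1.33 -0.74] tilt 0.04
(0, 252, 130, 94.5) -> [-0.0064 -0.0003 -0.0016] roll 0.0044  world [583. 248. 130.]
(0, 252, 27, 94.5) -> [-0.0063 -0.0003  0.2044] roll 0.0044  world [583. 248.  27.]
```

View pics/s3.png

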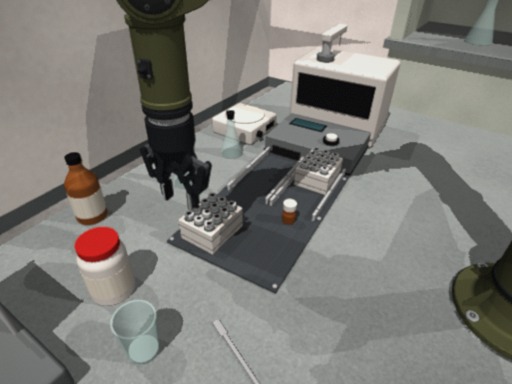

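View pics/t3.png

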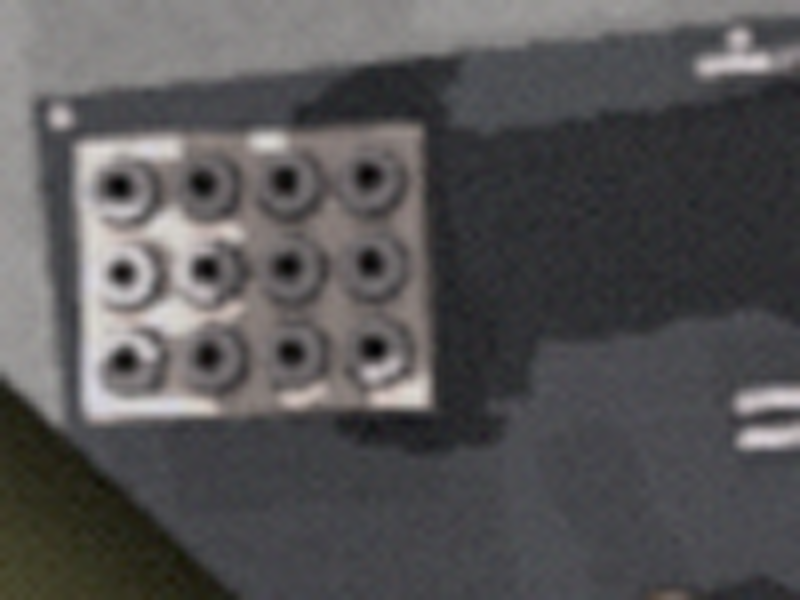

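Run:
```python
from h import *
import pickle
d=pickle.load(open('top0.pkl','rb'))
f=lambda p:((p[0]+.5)/8-.5+190,(p[1]+.5)/8-.5+140)
rackcorners(d,[f(p) for p in((75,140),(422,125),(435,407),(85,420))])
```

```text
lane corners [[49.5, 217.9], [41.9, 107.3], [-47.7, 112.8], [-39.7, 223.7]]
centre [  1.  165.4] len [110.9, 89.8, 111.2, 89.3] long-edge angle-90 -3.9 -4.1 short -3.7 -3.5
```

```bash
python3 -m pendant '[[[50,0,0,0.1,0.004],[50,0,0,0.2,0.004],[50,0,0,0.2,0.004],[50,-0.01,0,0.204,0.004],[50,-0.02,0,0.204,0.004],[50,-0.03,0,0.204,0.004],[50,-0.04,0,0.204,0.004],[50,-0.05,0,0.204,0.004],[50,-0.06,0,0.204,0.004],[50,-0.065,0,0.204,0.004]]]'
python3 - <<'E'
from h import *
from bench import manip,snapshot
s=manip.state()
plan(s,[(0,215,27,94.5)])
d=snapshot('side');cv2.imwrite('pics/s4.png',d['frame'][:,:,::-1])
d=snapshot('top');cv2.imwrite('pics/t4.png',cv2.resize(d['frame'][140:215,190:290,::-1],None,fx=8,fy=8,interpolation=cv2.INTER_CUBIC))
E
```

```text
clock: 7.28
ee_pos: [586.5, 218.5, 27.2]
orientation: [-2.139, -2.301, -0.001]
wrist_force: [0.1, 1.7, 0.7]
opening: 0.587
t 7.28 tcp lane [  0.7 222.8] world [586.5 218.5  27.2] a 94.2 F [0.1 1.7 0.7] open 49.9 q [ 0.38  0.67 -1.05  1.68  0.62  1.17 -0.76] tilt 0.03
(0, 215, 27, 94.5) -> [-0.0156 -0.0014  0.0003] roll -0.0035  world [586. 211.  27.]
```

View pics/s4.png

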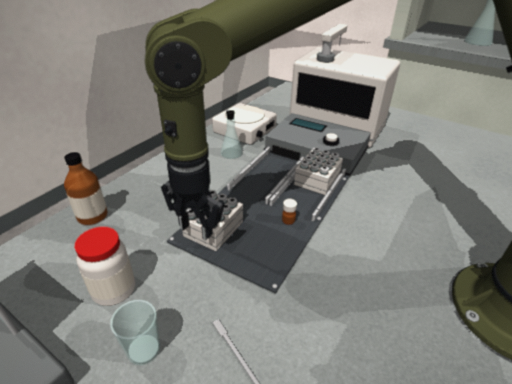

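View pics/t4.png

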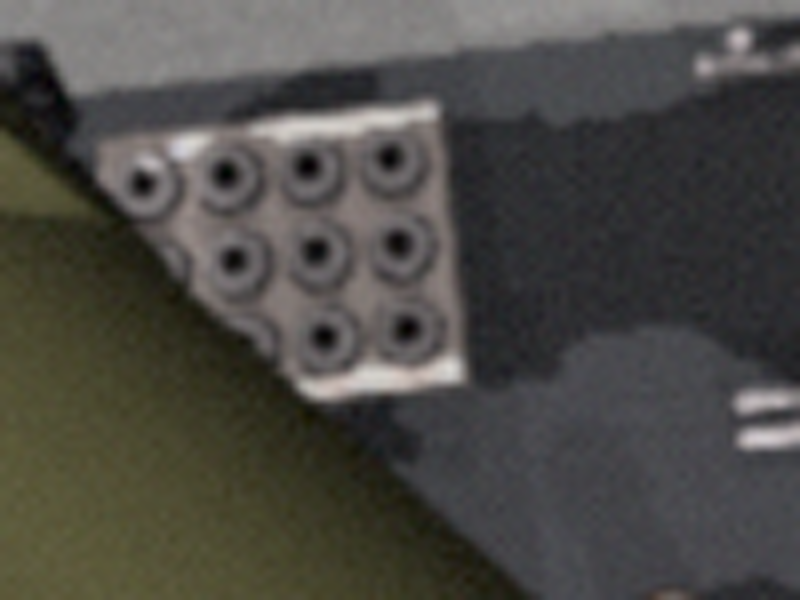

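Run:
```python
from h import *
import pickle
d=pickle.load(open('top0.pkl','rb'))
f=lambda p:((p[0]+.5)/8-.5+190,(p[1]+.5)/8-.5+140)
print(lane(ray(d,[f(p) for p in((97,140),(439,103),(466,382),(310,399))],63)).round(1))
```

```text
[[ 48.7 210.9]
 [ 48.3 101.2]
 [-40.9 102.2]
 [-40.9 151.9]]
```

```bash
python3 -m pendant '[[[50,-0.012,-0.001,0,-0.002],[50,-0.024,-0.002,0,-0.002],[50,-0.036,-0.003,0,-0.002],[50,-0.048,-0.004,0,-0.002],[50,-0.06,-0.005,0,-0.002],[50,-0.072,-0.006,0,-0.002],[50,-0.084,-0.007,0,-0.002],[50,-0.096,-0.008,0,-0.002],[50,-0.105,-0.0085,0,-0.002],[50,-0.105,-0.0085,0,-0.002]]]'
python3 - <<'E'
from h import *
from bench import manip,snapshot
s=manip.state()
plan(s,[(0,100,27,94.5)])
d=snapshot('side');cv2.imwrite('pics/s5.png',d['frame'][:,:,::-1])
d=snapshot('top');cv2.imwrite('pics/t5.png',cv2.resize(d['frame'][140:215,200:300,::-1],None,fx=8,fy=8,interpolation=cv2.INTER_CUBIC))
E
```

```text
clock: 8.62
ee_pos: [586.1, 164.5, 26.9]
orientation: [2.136, 2.303, -0.002]
wrist_force: [-0.2, -0.2, -0.3]
opening: 0.588
t 8.62 tcp lane [ -3.9 169. ] world [586.1 164.5  26.9] a 94.3 F [-0.2 -0.2 -0.3] open 50.0 q [ 0.49  0.64 -1.06  1.72  0.61  1.15 -0.67] tilt 0.08
(0, 100, 27, 94.5) -> [-1.38e-01  8.20e-03 -1.00e-04] roll -0.0022  world [595.  96.  27.]
```

View pics/t5.png

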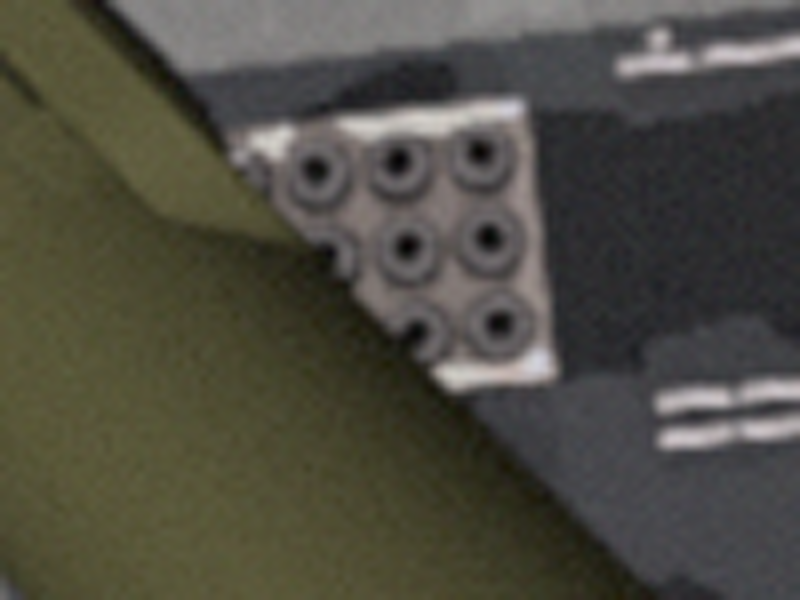

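Run:
```python
from h import *
import pickle
d=pickle.load(open('top0.pkl','rb'))
f=lambda p:((p[0]+.5)/8-.5+200,(p[1]+.5)/8-.5+140)
print(lane(ray(d,[f(p) for p in((270,126),(524,98),(555,378),(460,389))],63)).round(1))
print(lane(ray(d,[f(p) for p in((620,70),(660,404))],26)).round(1))
```

```text
[[ 44.1 130.1]
 [ 44.   48.9]
 [-45.5  48.9]
 [-45.7  79.1]]
[[ 54.7  15.8]
 [-56.4  15. ]]
```

```bash
python3 -m pendant '[[[50,-0.014,0,0,-0.002],[50,-0.028,0,0,-0.002],[50,-0.042,0,0,-0.002],[50,-0.056,0,0,-0.002],[50,-0.07,0,0,-0.002],[50,-0.084,0,0,-0.002],[50,-0.098,0,0,-0.002],[50,-0.112,0,0,-0.002],[50,-0.12,0.0005,0,-0.002],[50,-0.12,0.0005,0,-0.002]]]'
python3 - <<'E'
from h import *
from bench import manip,snapshot
s=manip.state()
plan(s,[(-3.5,0,27,94.5)])
d=snapshot('side');cv2.imwrite('pics/s6.png',d['frame'][:,:,::-1])
d=snapshot('top');cv2.imwrite('pics/t6.png',cv2.resize(d['frame'][130:205,230:330,::-1],None,fx=8,fy=8,interpolation=cv2.INTER_CUBIC))
E
```

```text
clock: 9.98
ee_pos: [591.1, 105.1, 27.1]
orientation: [2.132, 2.306, -0.001]
wrist_force: [0.6, 0.4, 0.3]
opening: 0.584
t 9.97 tcp lane [ -3.5 109.4] world [591.1 105.1  27.1] a 94.5 F [0.6 0.4 0.3] open 49.6 q [ 0.61  0.63 -1.07  1.74  0.6   1.14 -0.57] tilt 0.05
(-3.5, 0, 27, 94.5) -> [-2.189e-01  1.000e-04  4.000e-04] roll -0.0001  world [600.  -4.  27.]
```

View pics/t6.png

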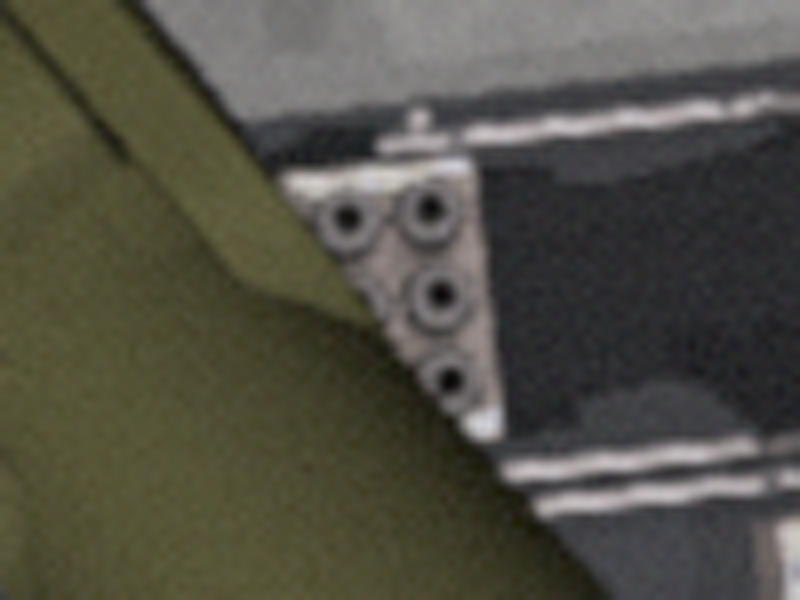

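Run:
```python
from h import *
import pickle
d=pickle.load(open('top0.pkl','rb'))
f=lambda p:((p[0]+.5)/8-.5+230,(p[1]+.5)/8-.5+130)
print(lane(ray(d,[f(p) for p in((290,173),(473,157),(501,437),(465,437))],63)).round(1))
print(lane(ray(d,[f(p) for p in((470,136),(700,109),(510,471),(750,445))],26)).round(1))
```

```text
[[ 45.4  46.8]
 [ 44.  -11.4]
 [-45.3 -10.1]
 [-44.    1.1]]
[[ 56.1 -14.2]
 [ 56.5 -90.5]
 [-55.3 -14.8]
 [-55.4 -93.8]]
```

```bash
python3 -m pendant '[[[50,-0.016,0,0,0],[50,-0.032,0,0,0],[50,-0.048,0.0005,0,0],[50,-0.064,0.0005,0,0],[50,-0.08,0.001,0,0],[50,-0.096,0.001,0,0],[50,-0.112,0.0015,0,0],[50,-0.128,0.0015,0,0],[50,-0.144,0.002,0,0],[50,-0.144,0.002,0,0]]]'
python3 - <<'E'
from h import *
from bench import manip,snapshot
s=manip.state()
plan(s,[(-3.5,-80,27,94.5)])
d=snapshot('side');cv2.imwrite('pics/s7.png',d['frame'][:,:,::-1])
d=snapshot('top');cv2.imwrite('pics/t7.png',cv2.resize(d['frame'][120:205,270:370,::-1],None,fx=7,fy=7,interpolation=cv2.INTER_CUBIC))
E
```

```text
clock: 11.32
ee_pos: [597.6, 32.3, 26.7]
orientation: [2.133, 2.305, -0.002]
wrist_force: [-1.1, -1.1, -0.7]
opening: 0.579
t 11.32 tcp lane [-2.8 36.3] world [597.6  32.3  26.7] a 94.4 F [-1.1 -1.1 -0.7] open 49.2 q [ 0.73  0.62 -1.07  1.75  0.6   1.14 -0.45] tilt 0.1
(-3.5, -80, 27, 94.5) -> [-2.327e-01 -1.100e-03 -2.000e-04] roll -0.0007  world [606. -84.  27.]
```

View pics/t7.png

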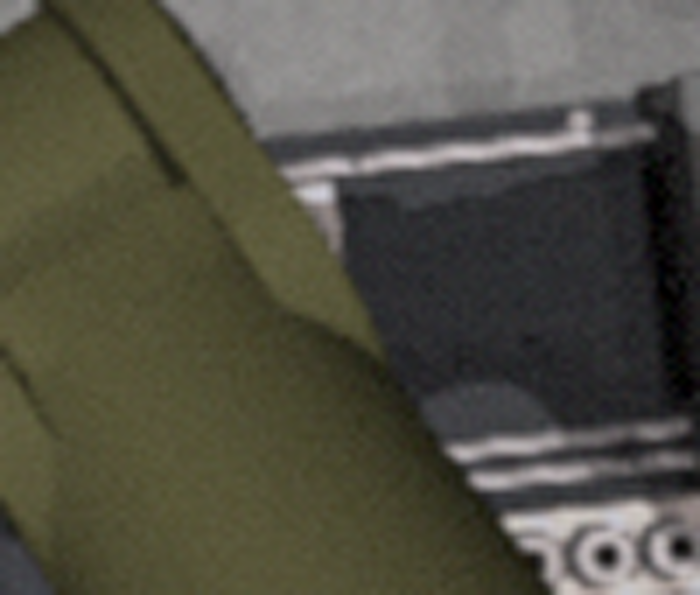

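View pics/s7.png

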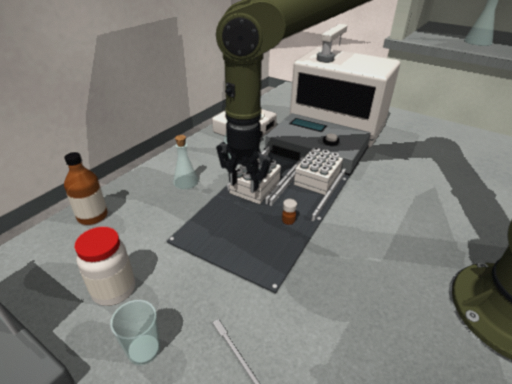

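Run:
```python
from h import *
import pickle
d=pickle.load(open('top0.pkl','rb'))
f=lambda p:((p[0]+.5)/7-.5+270,(p[1]+.5)/7-.5+120)
print(lane(ray(d,[f(p) for p in((335,181),)],63)).round(1))
print(lane(ray(d,[f(p) for p in((370,160),(560,138))],26)).round(1))
```

```text
[[ 45.4 -84.8]]
[[  56.9 -104.7]
 [  57.3 -176.5]]
```

```bash
python3 -m pendant '[[[50,-0.018,0,0,0],[50,-0.036,0,0,0],[50,-0.054,0,0,0],[50,-0.072,0,0,0],[50,-0.09,0,0,0],[50,-0.108,0,0,0],[50,-0.126,0,0,0],[50,-0.144,0,0,0],[50,-0.162,0,0,0],[50,-0.18,0,0,0]]]'
python3 - <<'E'
from h import *
from bench import manip,snapshot
s=manip.state()
plan(s,[(-3,-90,27,94.5)])
d=snapshot('side');cv2.imwrite('pics/s8.png',cv2.resize(d['frame'][80:240,200:400,::-1],None,fx=3.5,fy=3.5))
d=snapshot('top');cv2.imwrite('pics/t8.png',cv2.resize(d['frame'][120:205,300:400,::-1],None,fx=7,fy=7,interpolation=cv2.INTER_CUBIC))
E
```

```text
clock: 12.68
ee_pos: [604.7, -56.1, 27.1]
orientation: [-2.132, -2.308, 0.0]
wrist_force: [-0.4, 1.9, -0.6]
opening: 0.585
t 12.68 tcp lane [ -2.7 -52.4] world [604.7 -56.1  27.1] a 94.5 F [-0.4  1.9 -0.6] open 49.7 q [ 0.86  0.64 -1.06  1.73  0.6   1.15 -0.3 ] tilt 0.01
(-3, -90, 27, 94.5) -> [-0.0753 -0.0007  0.0001] roll 0.0004  world [607. -94.  27.]
```

View pics/t8.png

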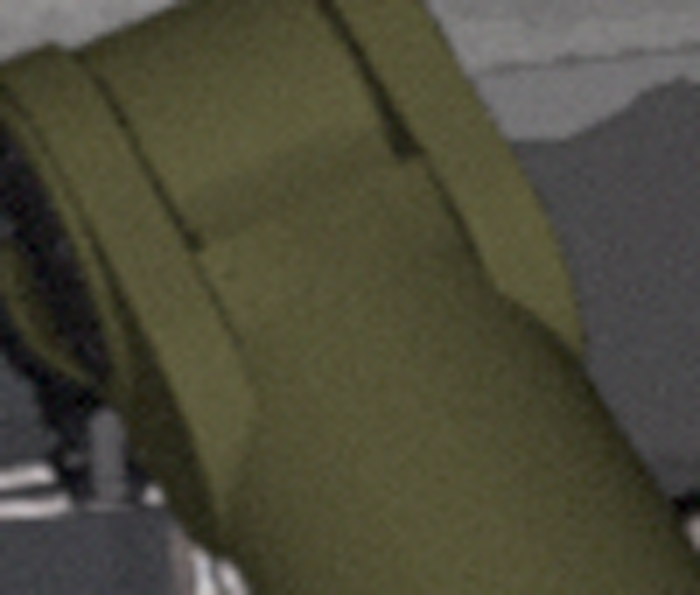

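View pics/s8.png

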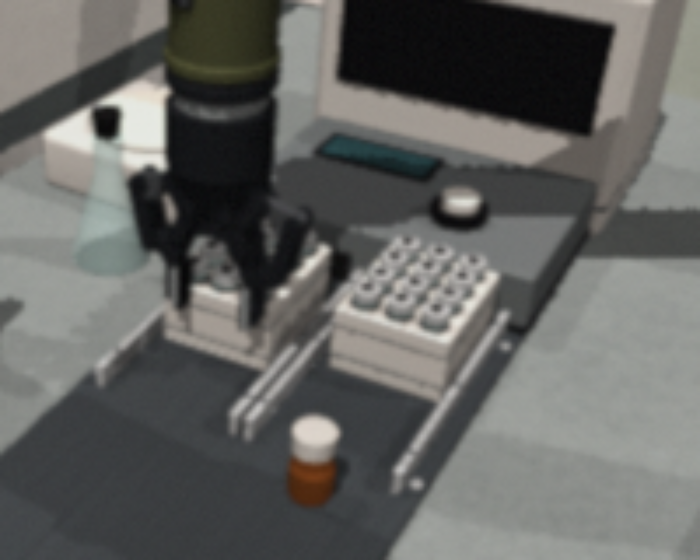

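```bash
python3 -m pendant '[[[50,-0.01,0,0,0],[50,-0.02,0,0,0],[50,-0.03,0,0,0],[50,-0.04,0,0,0],[50,-0.05,0,0,0],[50,-0.056,0,0,0],[50,-0.06,0,0,0],[50,-0.064,0,0,0],[50,-0.066,0,0,0]]]'
python3 - <<'E'
from h import *
from bench import manip
plan(manip.state(),[(-3,-90,27,94.5)])
E
```

```text
clock: 13.9
ee_pos: [607.3, -88.4, 27.1]
orientation: [2.132, 2.308, 0.0]
wrist_force: [-0.1, 2.5, 2.3]
opening: 0.585
t 13.9 tcp lane [ -2.5 -84.7] world [607.3 -88.4  27.1] a 94.5 F [-0.1  2.5  2.3] open 49.7 q [ 0.9   0.65 -1.05  1.71  0.61  1.15 -0.25] tilt 0.01
(-3, -90, 27, 94.5) -> [-0.0105 -0.0009  0.0003] roll 0.0005  world [607. -94.  27.]
```

```bash
python3 -m pendant '[[[50,-0.003,0,0,0],[50,-0.006,0,0,0],[50,-0.006,0,0,0]]]'
python3 -m pendant '[[[50,-0.003,0,0,0],[50,-0.004,0,0,0],[50,-0.004,0,0,0]]]'
```

```text
clock: 14.28
ee_pos: [607.5, -91.7, 27.0]
orientation: [2.132, 2.307, -0.001]
wrist_force: [0.2, 1.6, 1.0]
opening: 0.581
clock: 14.65
ee_pos: [607.6, -92.5, 27.1]
orientation: [-2.131, -2.308, -0.001]
wrist_force: [0.2, 3.9, 0.7]
opening: 0.588
```

```bash
python3 -m pendant '[[[50,-0.002,0,0,0],[50,-0.004,0,0,0],[50,-0.004,0,0,0]]]'
python3 -m pendant '[[[50,-0.002,0,0,0],[50,-0.004,0,0,0],[50,-0.004,0,0,0]]]'
```

```text
clock: 15.02
ee_pos: [607.6, -92.4, 27.1]
orientation: [-2.128, -2.307, -0.004]
wrist_force: [-1.0, 8.5, 1.3]
opening: 0.58
clock: 15.4
ee_pos: [607.5, -92.4, 27.1]
orientation: [-2.126, -2.307, -0.006]
wrist_force: [-0.3, 11.0, 0.7]
opening: 0.587
```

```bash
python3 -m pendant '[[[50,0.01,0,0,0],[50,0.03,0,0,0],[50,0.06,0,0,0],[50,0.06,0,-0.1,0],[50,0.06,0,-0.22,0],[0,0.06,0,-0.24,0],[0,0.06,0,-0.24,0]]]'
python3 - <<'E'
from h import *
from bench import manip,snapshot
s=manip.state()
K=lane((513.5,-286))[0]
plan(s,[(*K,140,94.5),(*K,88,94.5)])
d=snapshot('side');cv2.imwrite('pics/s9.png',cv2.resize(d['frame'][80:240,200:400,::-1],None,fx=3.5,fy=3.5))
d=snapshot('top');cv2.imwrite('pics/t9.png',cv2.resize(d['frame'][120:205,300:400,::-1],None,fx=7,fy=7,interpolation=cv2.INTER_CUBIC))
E
```

```text
clock: 16.27
ee_pos: [605.8, -67.4, 147.4]
orientation: [2.131, 2.306, -0.001]
wrist_force: [-0.3, -0.0, -1.1]
opening: 0.163
t 16.27 tcp lane [ -2.4 -63.7] world [605.8 -67.4 147.4] a 94.5 F [-0.3 -0.  -1.1] open 13.8 q [ 0.94  0.52 -1.16  1.61  0.49  1.33 -0.21] tilt 0.09
(np.float64(-111.5922505062025), np.float64(-274.407103103923), 140, 94.5) -> [-0.4213 -0.2186  0.0153] roll 0.0004  world [ 514. -286.  140.]
(np.float64(-111.5922505062025), np.float64(-274.407103103923), 88, 94.5) -> [-0.4211 -0.2187  0.1193] roll 0.0004  world [ 514. -286.   88.]
```

View pics/t9.png

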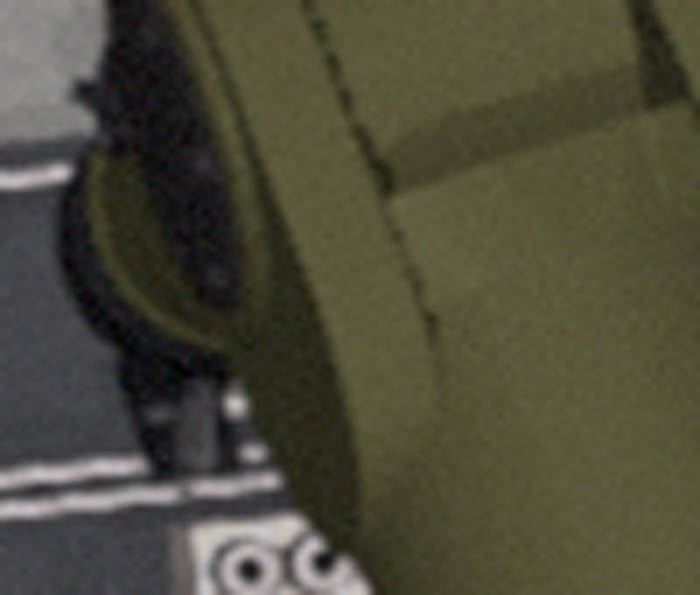

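View pics/s9.png

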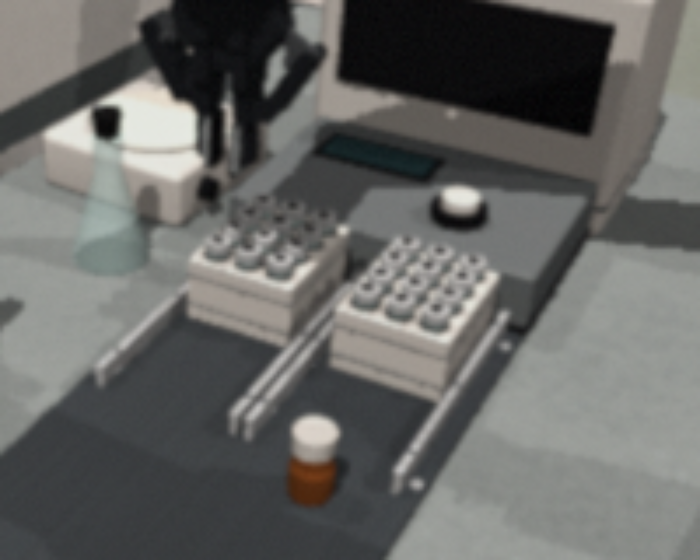

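Run:
```python
from h import *
import pickle
d=pickle.load(open('side0.pkl','rb'))
f=lambda p:((p[0]+.5)/3.5-.5+200,(p[1]+.5)/3.5-.5+80)
print(lane(ray(d,[f(p) for p in((188,266),(299,299),(333,308),(448,346))],63)).round(1))
print(lane(ray(d,[f(p) for p in((189,309),(292,341),(333,362),(443,393))],8)).round(1))
```

```text
[[  39.9  -87.4]
 [ -54.2  -88.9]
 [ -81.1  -90.7]
 [-171.3  -87.7]]
[[  50.2 -108.6]
 [ -42.  -110.3]
 [ -81.5 -100.9]
 [-168.4 -106.6]]
```

```bash
python3 -m pendant '[[[0,-0.08,-0.045,0.015,0],[0,-0.17,-0.09,0.015,0],[0,-0.26,-0.135,0.015,0],[0,-0.34,-0.175,0.015,0],[0,-0.4,-0.21,0.015,0],[0,-0.421,-0.2187,0.015,0],[0,-0.421,-0.2187,0.015,0],[0,-0.421,-0.2187,0.015,0]]]'
python3 - <<'E'
from h import *
from bench import manip,snapshot
s=manip.state()
K=lane((513.5,-286))[0]
plan(s,[(*K,140,94.5),(*K,82,94.5),(*K,71,94.5)])
d=snapshot('side');cv2.imwrite('pics/s10.png',cv2.resize(d['frame'][80:240,200:400,::-1],None,fx=3.5,fy=3.5))
d=snapshot('top');cv2.imwrite('pics/t10.png',cv2.resize(d['frame'][120:250,270:420,::-1],None,fx=4.5,fy=4.5,interpolation=cv2.INTER_CUBIC))
E
```

```text
clock: 17.38
ee_pos: [514.1, -283.5, 139.4]
orientation: [-2.128, -2.311, -0.002]
wrist_force: [0.1, 0.2, -0.7]
opening: -0.004
t 17.38 tcp lane [-110.8 -271.9] world [ 514.1 -283.5  139.4] a 94.7 F [ 0.1  0.2 -0.7] open -0.4 q [ 1.39  0.49 -1.18  1.67  0.46  1.3   0.2 ] tilt 0.06
(np.float64(-111.5922505062025), np.float64(-274.407103103923), 140, 94.5) -> [-0.0049 -0.0016 -0.0011] roll 0.0024  world [ 514. -286.  140.]
(np.float64(-111.5922505062025), np.float64(-274.407103103923), 82, 94.5) -> [-0.0051 -0.0017  0.1149] roll 0.0024  world [ 514. -286.   82.]
(np.float64(-111.5922505062025), np.float64(-274.407103103923), 71, 94.5) -> [-0.0051 -0.0017  0.1369] roll 0.0024  world [ 514. -286.   71.]
```

View pics/t10.png

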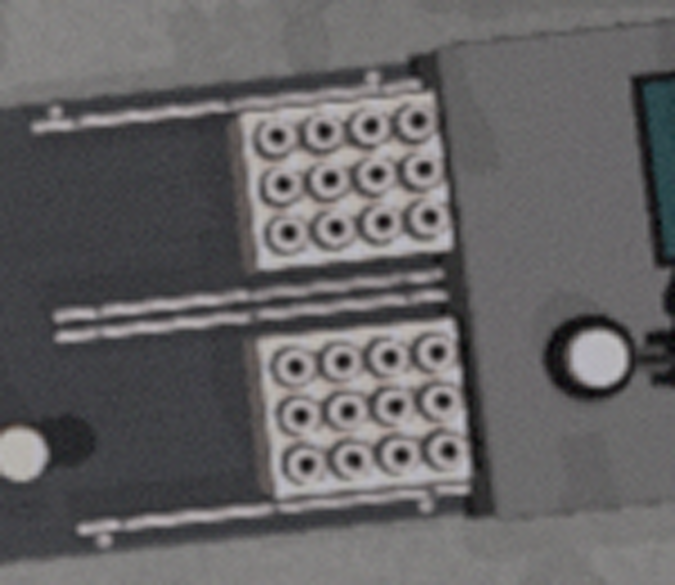

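View pics/s10.png

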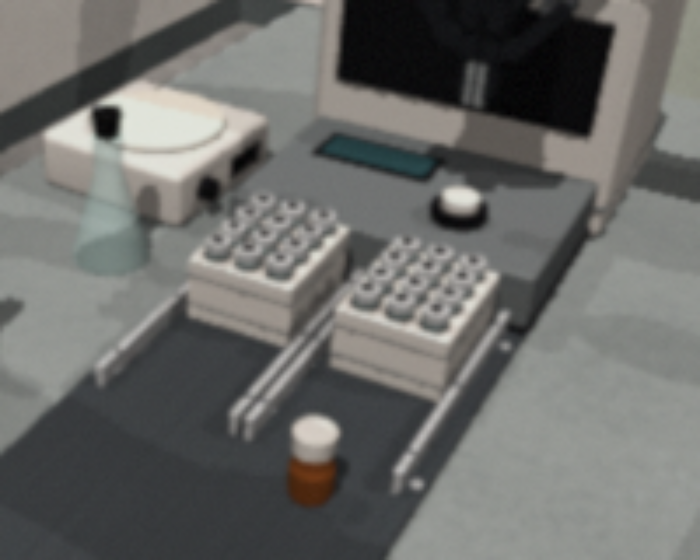

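Run:
```python
from h import *
from bench import snapshot
import pickle
d=pickle.load(open('side0.pkl','rb'))
f=lambda p:((p[0]+.5)/3.5-.5+200,(p[1]+.5)/3.5-.5+80)
for z in(132,139): print(ray(d,[f((475,106))],z).round(1))
print(ray(d,[f((460,197))],78).round(1))
d=snapshot('top');print('top',ray(d,[(270+655/4.5,120+356/4.5)],139))
g=lambda p:((p[0]+.5)/4.5-.5+270,(p[1]+.5)/4.5-.5+120)
rackcorners(d,[g(p) for p in((240,112),(436,91),(455,247),(255,270))])
rackcorners(d,[g(p) for p in((260,340),(456,318),(473,478),(277,499))])
print('key',ray(d,[g((600,358))],78))
cv2.imwrite('pics/t11.png',cv2.resize(d['frame'][175:225,385:455,::-1],None,fx=10,fy=10,interpolation=cv2.INTER_CUBIC))
```

```text
[[ 535.4 -344.1]]
[[ 529.8 -328.8]]
[[ 514.8 -287. ]]
top [[ 512.56885015 -292.66584062]]
lane corners [[46.2, -98.9], [45.8, -209.4], [-42.6, -209.0], [-43.2, -96.7]]
centre [   1.6 -153.5] len [110.5, 88.4, 112.3, 89.4] long-edge angle-90 -0.2 0.3 short -1.4 -0.3
lane corners [[-82.4, -94.8], [-82.1, -204.6], [-171.3, -202.9], [-171.2, -93.8]]
centre [-126.7 -149. ] len [109.8, 89.2, 109.1, 88.8] long-edge angle-90 0.2 -0.0 short -0.7 -1.1
key [[ 512.87277447 -287.03982489]]
```

View pics/t11.png

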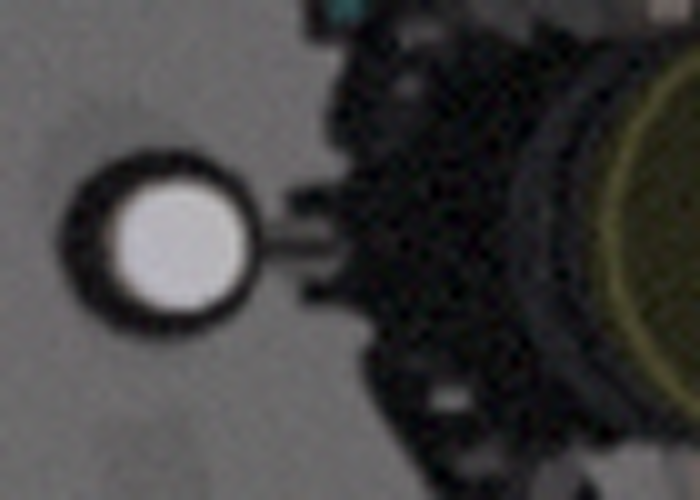

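```bash
python3 -m pendant '[[[0,-0.003,-0.0015,0.05,0],[0,-0.005,-0.0017,0.09,0],[0,-0.005,-0.0017,0.112,0],[0,-0.005,-0.0017,0.112,0]]]'
python3 -m pendant '[[[0,0,0,0.006,0],[0,0,0,0.012,0],[0,0,0,0.018,0],[0,0,0,0.022,0],[0,0,0,0.022,0],[0,0,0,0.022,0]]]'
python3 - <<'E'
from h import *
from bench import manip,snapshot
plan(manip.state(),[(*lane((513.3,-286.5))[0],71,94.5)])
d=snapshot('side');cv2.imwrite('pics/s12.png',cv2.resize(d['frame'][80:240,200:400,::-1],None,fx=3.5,fy=3.5))
E
```

```text
clock: 18.02
ee_pos: [512.2, -288.0, 82.8]
orientation: [-2.13, -2.307, 0.0]
wrist_force: [-0.1, 0.1, 0.8]
opening: -0.006
clock: 18.77
ee_pos: [512.7, -288.5, 72.7]
orientation: [2.132, 2.307, 0.0]
wrist_force: [0.5, -0.1, 0.5]
opening: 0.003
t 18.77 tcp lane [-112.6 -276.8] world [ 512.7 -288.5   72.7] a 94.5 F [ 0.5 -0.1  0.5] open 0.2 q [ 1.35  0.55 -1.12  1.74  0.53  1.2   0.16] tilt 0.01
(np.float64(-111.83086352081312), np.float64(-274.889869951644), 71, 94.5) -> [0.0038 0.0015 0.0034] roll 0.0004  world [ 513. -287.   71.]
```

View pics/s12.png

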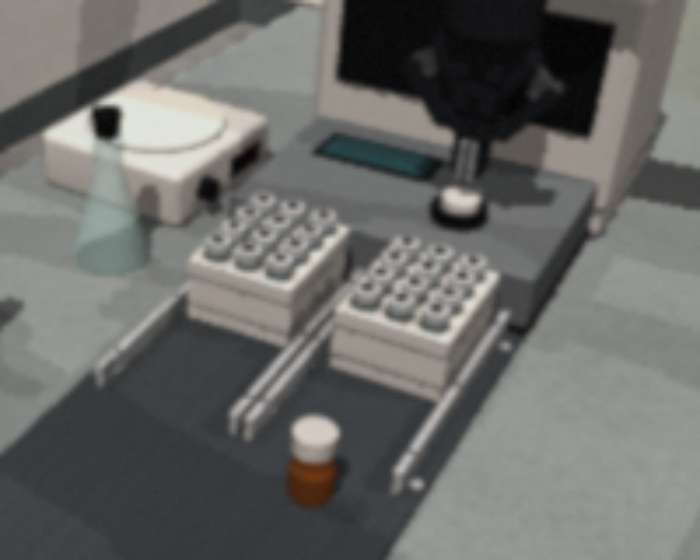

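```bash
python3 -m pendant '[[[0,0.003,0.001,0.004,0],[0,0.004,0.001,0.004,0],[0,0.004,0.001,0.004,0]]]'
python3 -m pendant '[[[0,0,0,0.003,0],[0,0,0,0.004,0],[0,0,0,0.004,0]]]'
```

```text
clock: 19.2
ee_pos: [512.9, -286.3, 70.6]
orientation: [-2.132, -2.308, 0.0]
wrist_force: [0.6, -0.6, 0.9]
opening: 0.0
clock: 19.58
ee_pos: [512.9, -286.5, 68.5]
orientation: [-2.132, -2.307, 0.0]
wrist_force: [-0.8, -0.2, -0.4]
opening: -0.002
```

Run:
```python
from h import *
from bench import snapshot
d=snapshot('side');a=cv2.resize(d['frame'][100:155,300:370,::-1],None,fx=10,fy=10,interpolation=cv2.INTER_CUBIC)
cv2.imwrite('pics/s13.png',cv2.convertScaleAbs(a,alpha=1.6,beta=20))
d=snapshot('top');a=cv2.resize(d['frame'][175:225,385:455,::-1],None,fx=10,fy=10,interpolation=cv2.INTER_CUBIC)
cv2.imwrite('pics/t13.png',cv2.convertScaleAbs(a,alpha=1.6,beta=20))
```

```text
(no output)
```

View pics/s13.png

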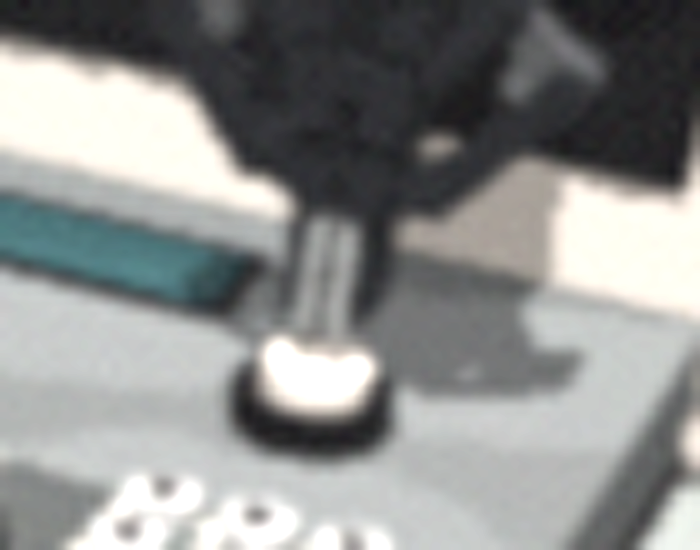

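View pics/t13.png

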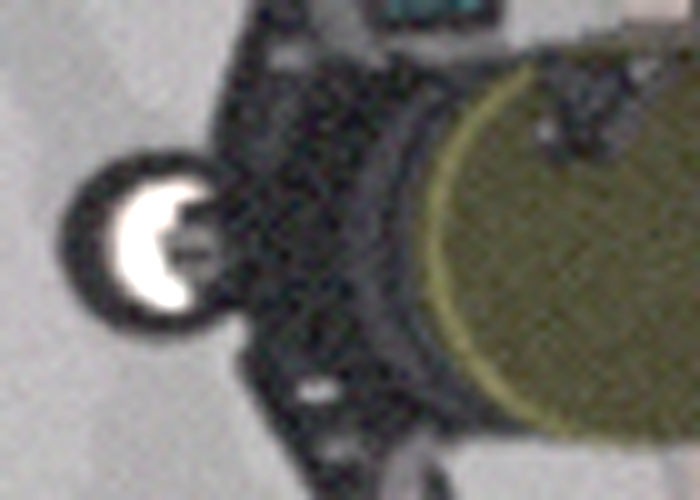

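```bash
python3 -m pendant '[[[0,0,0,0.004,0],[0,0,0,0.008,0],[0,0,0,0.01,0],[0,0,0,0.01,0]]]'
python3 -m pendant '[[[0,0,0,0.003,0],[0,0,0,0.006,0],[0,0,0,0.006,0]]]'
```

```text
clock: 20.18
ee_pos: [512.9, -286.4, 63.5]
orientation: [-2.132, -2.307, 0.0]
wrist_force: [1.2, 0.2, -0.3]
opening: 0.003
clock: 20.55
ee_pos: [512.8, -286.4, 60.4]
orientation: [-2.132, -2.307, 0.0]
wrist_force: [0.5, 0.3, -0.7]
opening: -0.001
```

Run:
```python
from h import *
from bench import snapshot
d=snapshot('side');a=cv2.resize(d['frame'][100:155,300:370,::-1],None,fx=10,fy=10,interpolation=cv2.INTER_CUBIC)
cv2.imwrite('pics/s14.png',cv2.convertScaleAbs(a,alpha=1.6,beta=20))
d=snapshot('top');a=cv2.resize(d['frame'][175:225,385:455,::-1],None,fx=10,fy=10,interpolation=cv2.INTER_CUBIC)
cv2.imwrite('pics/t14.png',cv2.convertScaleAbs(a,alpha=1.6,beta=20))
```

```text
(no output)
```

View pics/s14.png

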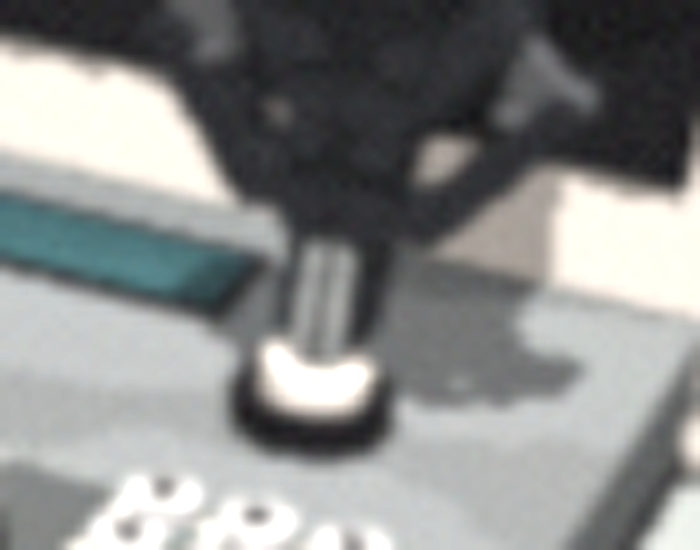

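View pics/t14.png

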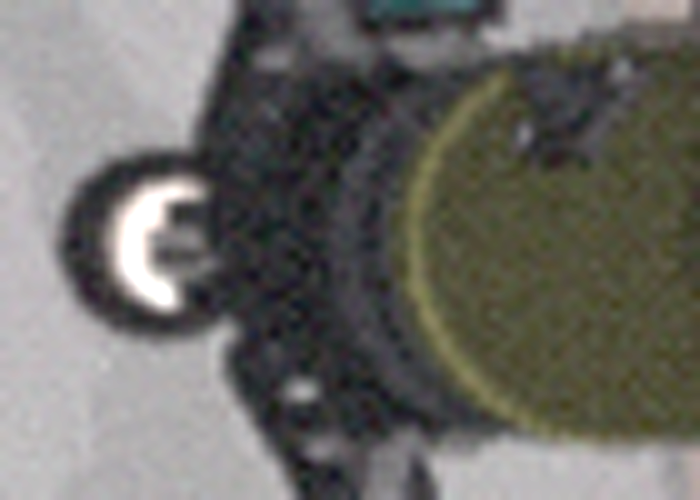

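```bash
python3 -m pendant '[[[0,0,0,0.003,0],[0,0,0,0.006,0],[0,0,0,0.006,0]]]'
python3 -m pendant '[[[0,0,0,0.003,0],[0,0,0,0.005,0],[0,0,0,0.005,0]]]'
```

```text
clock: 21.02
ee_pos: [513.1, -286.5, 57.8]
orientation: [2.131, 2.307, 0.0]
wrist_force: [-0.3, -0.4, 2.1]
opening: -0.002
clock: 21.4
ee_pos: [513.1, -286.5, 55.3]
orientation: [2.132, 2.307, 0.0]
wrist_force: [-1.5, 0.1, 3.9]
opening: -0.001
```

```bash
python3 -m pendant '[[[0,0,0,0.003,0],[0,0,0,0.005,0],[0,0,0,0.005,0]]]'
python3 -m pendant '[[[0,0,0,0.002,0],[0,0,0,0.004,0],[0,0,0,0.006,0],[0,0,0,0.006,0]]]'
```

```text
clock: 21.78
ee_pos: [513.1, -286.5, 53.4]
orientation: [2.132, 2.307, -0.001]
wrist_force: [-2.3, 1.7, 9.3]
opening: -0.002
clock: 22.28
ee_pos: [513.2, -286.6, 53.0]
orientation: [2.131, 2.307, -0.004]
wrist_force: [-9.4, 2.8, 26.7]
opening: -0.001
```

```bash
python3 -m pendant '[[[0,0,0,-0.02,0],[0,0,0,-0.08,0],[0,0,0,-0.18,0],[0,0,0,-0.28,0],[0,0,-0.08,-0.32,0],[0,0,-0.16,-0.32,0],[0,0,-0.16,-0.32,0],[0,0,-0.16,-0.32,0]]]'
python3 - <<'E'
from h import *
from bench import manip,snapshot
plan(manip.state(),[])
d=snapshot('side');cv2.imwrite('pics/s15.png',d['frame'][:,:,::-1])
d=snapshot('top');cv2.imwrite('pics/t15.png',d['frame'][:,:,::-1]);cv2.imwrite('pics/t15z.png',cv2.resize(d['frame'][120:250,270:420,::-1],None,fx=4.5,fy=4.5,interpolation=cv2.INTER_CUBIC))
E
```

```text
clock: 23.28
ee_pos: [433.2, -292.9, 209.3]
orientation: [2.133, 2.307, -0.0]
wrist_force: [0.8, -0.4, -0.2]
opening: -0.001
t 23.27 tcp lane [-192.2 -275. ] world [ 433.2 -292.9  209.3] a 94.5 F [ 0.8 -0.4 -0.2] open -0.0 q [ 1.73  0.24 -1.33  1.73  0.24  1.36  0.43] tilt 0.01
```

View pics/s15.png

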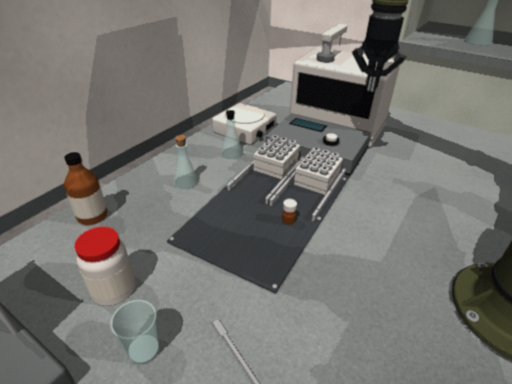

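View pics/t15z.png

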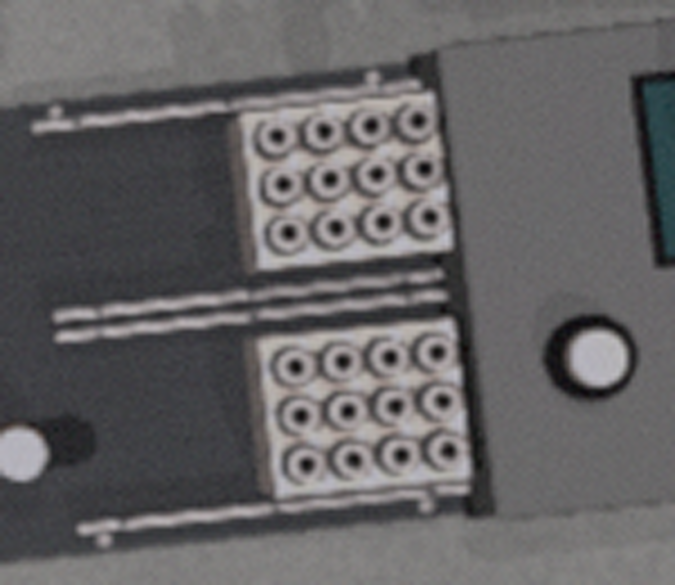

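View pics/t15.png

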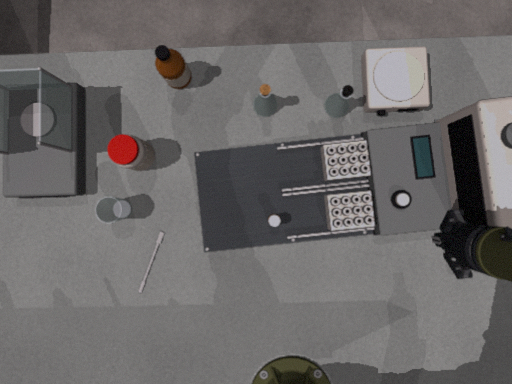

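Run:
```python
from bench import manip
print(manip.hand_in())
```

```text
the job is handed in; nothing more can be done
None
```

The rack is home in the free (far) lane, the start key was pressed right down and let go, and I handed the job in at about 23 s. The hand-in gives no verdict.

**What I did:** I straightened and centred the rack with a two-finger push on its robot side. Then I pushed its rear face down the lane, steering about 4 mm sideways before the mouth, until it stopped. At the stop the arm stalled and the wrist force rose to 11 N. I pressed the key with shut fingers until it bottomed at about 27 N, then lifted clear.

**Last checks:**
- **Rack:** before the key press I measured it about 1.6 mm off the centre line, at y about -153.5 mm (home is -155), and parallel to within about 1°. It looks the same in the final picture.
- **Rails:** in every picture where the rack showed on the way in, it stood about 7 to 9 mm clear of the rails I could see. The arm hid it from the top camera on the last stretch, so there I relied on the side view and the wrist force.
- **Everything else:** the key looks up again. The loaded rack and glassware look to be where they started; I judged that by eye and did not measure it.

**Disagreements:**
- The loaded rack measures about 4 mm short of its stop compared with mine. My picture measurements of y are only good to a few mm, so the stall at the stop is the stronger evidence that the rack is home.
- The key felt contact with the reported TCP about 20 mm lower than expected, at about 58 mm instead of 78. Both cameras showed the fingertips that much higher than the reported TCP. I crept down watching the force until the key bottomed.

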